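# Clamp a frame moulding with a click torque wrench

## Robot

A 6-joint arm with a two-finger parallel gripper is mounted at the origin on a cart in front of the work surface, level with it; the furniture and walls round the work are solid. World frame = base frame: x ahead of the robot, y to its left, z up, the work surface at z = 0. Lengths are in mm, angles in rad, forces in N, time in s.
With the tool pointing down it reaches from about 400 to 925 mm from the base axis. Payload 12.5 kg.
Tool frame: the origin (TCP) lies at the very end of the fingers, on their centre line; the grasp point (between the pads) lies 19 mm behind it (tcp_to_grasp is the z of the grasp point in the tool frame, in mm); z points along the fingers, x is the direction in which the jaws open and shut, and the axes are right-handed (so a half turn about z gives the same grasp; the last joint's range is limited). The gripper opens to 95 mm and grips with 3 to 60 N. Pads are 20 mm wide; open, the fingers measure 119 mm over their backs; the gripper's body (75 mm by 180 mm) begins 59 mm behind the grasp point.
Start: joints at [1.21, 0.491, 1.559, -0, 1.092, -0.106], TCP at [157.514, 604.844, 214.661] pointing down, gripper open.
Joint ranges: [-3.1, 3.1], [-0.84, 2.19], [0.05, 2.79], [-1.13, 4.28], [0.06, 2.93], [-2.69, 2.69]. Speed limits (rad/s): [2.22, 2.22, 2.79, 3.14, 3.14, 3.14].

## Interface

Orientations are given as [roll, pitch, yaw] about the fixed x, y, z axes, in that order (R = Rz(yaw) Ry(pitch) Rx(roll)).
In Python, from cell import state, read_camera, camera_info, job_done, tcp_to_grasp gives the robot as it stands. The module is installed in compiled form; this text tells all that it offers.
- The arm moves only by the tool servo_tool, never from a script. Its argument "rows" is a list of rows, each a list of 7 numbers: the turn, a rotation vector about the tool's x, y, z in degrees, then the shift along the tool's x, y, z in m, then the finger opening in m, from 0 to 0.0951. A call has 1 to 12 rows; each row is the pose to reach, as a shift and turn from the pose commanded when the call began, along the tool's axes at that moment; what a row does not reach only later rows make up. A row lasts 1/8 s, in which the tool goes at most 62.5 mm and 10.7 degrees, less where a joint would pass 70% of its speed; a pose out of reach is approached as far as the arm can. A call with a gripper value outside its range is refused whole. The fingers move at their own pace and stop on an object; the grip force is fixed at half the most. Time passes only in rows, so rows that repeat a pose let the fingers close. It gives the time, the measured TCP pose, the force and the opening at its end, in the units of the state.
- state(): the state, without advancing time (a new reading comes with each control period).
- read_camera(name): name is "side" or "top"; returns the picture (384x512x3 uint8, red, green, blue); there is no depth.
- camera_info(name): a dict with "vfov" (degrees; the focal length in pixels is half the picture's height over the tangent of half this angle, whatever the lens; pixels are square), "cx", "cy" (the principal point, pixels), "R" (3x3) and "t" (3): a world point X has camera coordinates R X + t. Camera axes: x right, y down, z forward; pixel columns grow to the right and rows downward; lengths in mm; the calibration is good to about 2 mm. A picture is of the moment at which its call begins. camera_info takes no time and is no camera call.
- job_done(): hands the job in, once; it reports no verdict.
The state is a dict: "t": time; "joints": joint angles; "qvel": joint speeds; "tau": joint torques, N m; "eef_pos": TCP position; "tcp_rot": TCP orientation; "ft_force": force on the tool from outside, world axes, zero at the start; "moment": the same for the moment, N m; "opening": opening from 0.0 (shut) to 1.0 (fully open).
Only numpy, scipy, OpenCV 4.12 (cv2) and the standard library are available. Lean on these libraries where they do the work, as an engineer would, in place of code of your own. Each camera call takes 0.05 s, during which the arm holds its last target.

## Task

Lay the wooden moulding from the table beside the clamp (not the one on the board) flat and about centred in the open cam clamp, between the jaw and the stops, and let go of it. Then turn the torque wrench that sits on the clamp's bolt clockwise (seen from above) until its handle clicks over, stop there without forcing the handle on to its end stop, and let the handle come back, leaving the moulding clamped. Push the handle gently from the side, without gripping it, and leave the other things on the table where they are.

Things in the scene. Friction and masses are not known exactly. Their poses are not given: they have to be found in the camera images.
- clamp_base: cam clamp fixed to the table: aluminium plate 12 mm thick, x -90 to +110, y -73 to +73 mm from the origin (on its underside, z up). Dark steel stops with low bright lips (8 mm high), faces at y = +55 mm looking to -y: back stop x +23 to +97 mm, end stop x -86 to -64 mm, tops 34 mm above the table. The wrench's bolt is vertical, at x = +60, y = -25 mm
- bed (a point): where the middle of the moulding's underside belongs: on top of the plate (12 mm above the table) between jaw and stops; at clamp x = -20, y = +37 mm. The moulding lies along this point's x axis (= the clamp's x axis); end to end it may be off by some 30 mm
- jaw_face (a point): middle of the orange lip (8 mm high) of the sliding jaw (58 mm long, top 31 mm above the table), looking to the clamp's +y. It moves that way, to the back stop, as the wrench turns clockwise, about 12 mm per rad, and stays where it is when the wrench is let go. At the start the gap to the back stop is 38 to 42 mm; a tight jaw squares the moulding up
- wrench_head (a point): centre of the wrench's round steel head (38 mm wide, top 80 mm above the table), on the bolt axis, 70 mm above the table. The wrench is captive on the bolt and turns it, 0.5 to 0.9 rad from its start until the bolt is tight: where exactly must be felt. x axis: along the wrench from the bolt to the unclicked handle; z up
- wrench_grip (a point): middle of the red grip of the wrench handle, on the axis of a level round bar 22 mm thick, 70 mm above the table, 140 mm from the bolt axis. The grip reaches 35 mm either way along the bar; the bar ends 41 mm further out. x axis: along the handle, away from the bolt. Underneath is free space down to the plate or table
- wrench_pivot (a point): vertical pivot in the wrench's neck, 45 mm from the bolt axis. Pushed clockwise at the grip, the bolt runs with about 1 to 3 N until tight, then force rises to about 10 N, where the handle breaks over clockwise about this pivot: force falls clearly as it swings on, to a hard end stop at 0.35 rad (33 mm at the grip). Let go, it springs back in line
- moulding_mid (a point): centre of the loose dark wooden frame moulding, 240 mm long (its y axis), 32 mm wide (x), 22 mm high (z); one long side is upright over the full height, the other only 9 mm high with a slope above it (either may face the stops). It lies on the table at the left of the clamp, underside 11 mm below this point
- tape_measure: yellow and black tape measure, 65x89x34 mm, bystander; origin at the centre of its underside
- black_tape: roll of black tape lying flat, 74 mm across, 20 mm high, bystander; origin at the centre of its underside

How it is judged (in metres and radians):
On the way, in this order (a step that is already met when the one before it is completed fails the run):
1. the moulding lies flat in the clamp between jaw and stops, let go, with the clamp not yet tight (x of moulding_mid in the frame of clamp_base between -0.055 and 0.03 m and y of moulding_mid in the frame of clamp_base between 0.025 and 0.043 m and z of moulding_mid in the frame of clamp_base below 0.027 m and angle between moulding_mid's own z axis and vertical below 0.08 rad and angle between the y axis of moulding_mid and the x axis of clamp_base, either way round below 0.12 rad and contact force between the fingers and moulding below 0.3 N and y of jaw_face in the frame of clamp_base below 0.0215 m), for 0.2 s.
2. the bolt is tight and the wrench handle has clicked over by at least 0.1 rad (angle between the x axis of wrench_grip and the x axis of wrench_head, either way round above 0.1 rad and y of jaw_face in the frame of clamp_base above 0.022 m), for 0.05 s.
At the end, for the whole second after the job is handed in: The moulding lies flat and at rest on the clamp plate, square to the stops (0.05 rad), its middle at clamp x -55 to +30 mm, pressed by the tight jaw (over 1 N); the wrench handle is back in line with its head (0.05 rad) (x of moulding_mid in the frame of clamp_base between -0.055 and 0.03 m and y of moulding_mid in the frame of clamp_base between 0.036 and 0.043 m and z of moulding_mid in the frame of clamp_base below 0.027 m and angle between moulding_mid's own z axis and vertical below 0.08 rad and angle between the y axis of moulding_mid and the x axis of clamp_base, either way round below 0.05 rad and y of jaw_face in the frame of clamp_base above 0.022 m and contact force between jaw and moulding above 1 N and angle between the x axis of wrench_grip and the x axis of wrench_head, either way round below 0.05 rad and linear speed of moulding below 0.01 m/s); the robot touches nothing.
It fails at once if the wrench handle is pushed on to its end stop after the click (more than 0.31 rad) (angle between the x axis of wrench_grip and the x axis of wrench_head, either way round above 0.31 rad).
It fails at once if any part of the robot pushes the wrench handle with more than 25 N (contact force between any of the arm, the fingers and wrench_handle above 25 N).
It fails at once if the tape measure or the black tape is moved by more than 20 mm (distance of any of tape_measure, black_tape from where it was at the start of the episode above 0.02 m).
It also fails if it takes over 72 s, if anything falls off the work surface, if the arm or the gripper's body presses on something with over 40 N, if the wrist force passes 120 N, or if a joint passes its speed limit or range.

## Working session

There is one attempt and no reset: what is moved stays moved. The work goes in short steps, Python scripts to look and compute and a tool call to move; the robot and the scene stay as the last step left them, time stands still between calls to the robot, and variables do not carry over. Pictures are saved under pics/ and viewed, and the job is handed in when it is done.

Besides the shell and the picture viewer there is one more tool, called in YAML: its name, and indented under it one key for each argument. servo_tool: Moves the arm, as the interface text tells. Its arguments: {"type":"object","properties":{"rows":{"type":"array","items":{"type":"array","items":{"type":"number"}}}},"required":["rows"]}

```bash
mkdir -p pics
cat > h.py <<'E'
import numpy as np, cv2
from cell import state, read_camera, camera_info, job_done, tcp_to_grasp
def K(n):
    c=camera_info(n); f=192/np.tan(np.radians(c["vfov"])/2)
    return f,c["cx"],c["cy"],np.array(c["R"]),np.array(c["t"])
def ray(n,u,v):
    f,cx,cy,R,t=K(n); d=R.T@np.array([(u-cx)/f,(v-cy)/f,1]); return -R.T@t,d
def onz(n,u,v,z):
    o,d=ray(n,u,v); return o+d*(z-o[2])/d[2]
def proj(n,X):
    f,cx,cy,R,t=K(n); p=R@np.array(X)+t; return np.array([f*p[0]/p[2]+cx,f*p[1]/p[2]+cy])
E
python3 - <<'E'
from h import *
for n in("side","top"):
    cv2.imwrite(f"pics/{n}0.png",cv2.cvtColor(read_camera(n),cv2.COLOR_RGB2BGR)); c=camera_info(n); print(n,c)
    print(ray(n,256,192))
print(state(),tcp_to_grasp)
E
```

```text
side {'vfov': 49.90243063515223, 'cx': 260.2010196331481, 'cy': 188.36734479875014, 'R': array([[ 0.91659917, -0.39957262,  0.01369986],
       [-0.23159108, -0.55856621, -0.79647307],
       [ 0.32590112,  0.72687379, -0.60451878]]), 't': array([-438.93781987,  262.68864415,  929.57924411])}
(array([ 160.21547493, -704.34532049,  777.18593378]), array([ 0.31453119,  0.72602451, -0.61166958]))
top {'vfov': 43.25732958475655, 'cx': 257.7556591387146, 'cy': 199.2954395658605, 'R': array([[-0.0113381 , -0.99992392, -0.00485739],
       [-0.97968361,  0.01208105, -0.20018509],
       [ 0.20022854,  0.00248899, -0.97974606]]), 't': array([ 133.80205664,  542.91536263, 1268.31774031])}
(array([ 279.44893422,  124.07606502, 1351.96279349]), array([ 0.21502966,  0.00593238, -0.97671244]))
{'t': 0.1, 'joints': array([ 1.21038147e+00,  4.91504931e-01,  1.55938369e+00,  3.15764034e-06,
        1.09168380e+00, -1.05612577e-01]), 'qvel': array([ 0.00079502, -0.00180293, -0.00142817, -0.00067113,  0.00246312,
        0.00081991]), 'tau': array([ 2.57519918e-03, -6.13632345e+01, -2.58608794e+01,  6.93835085e-02,
        4.69712913e-02, -9.70201609e-05]), 'eef_pos': array([157.44496691, 604.62908524, 214.11832809]), 'tcp_rot': array([-3.14148658e+00,  9.74013320e-04,  1.31599264e+00]), 'ft_force': array([ 0.62386978,  0.31184619, -0.57173734]), 'moment': array([0.03325898, 0.05206916, 0.00414464]), 'opening': 1.004829083335612} -18.8
```

```bash
python3 -c "
import cv2
for n in('side','top'):
    a=cv2.imread(f'pics/{n}0.png'); cv2.imwrite(f'pics/{n}0b.png',cv2.resize(a,(784,588),interpolation=cv2.INTER_CUBIC))"
```

```text
(no output)
```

View pics/top0.png

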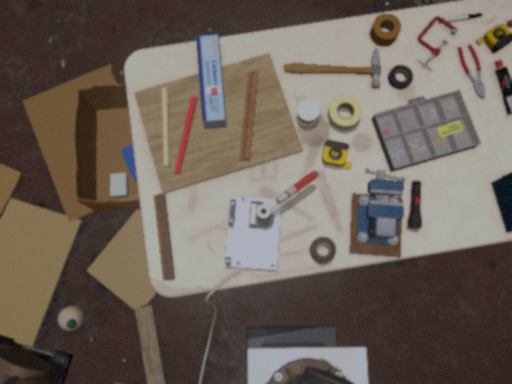

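View pics/side0.png

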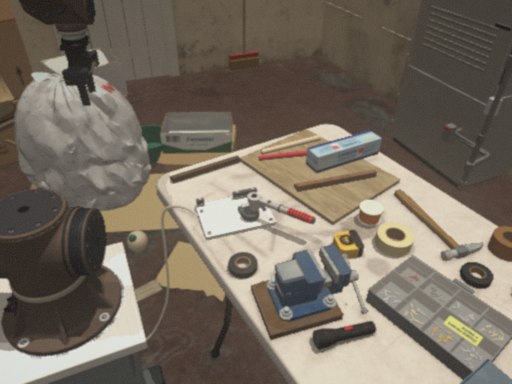

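Run:
```python
import cv2
a=cv2.imread('pics/top0.png')[160:300,140:350]; cv2.imwrite('pics/topz.png',cv2.resize(a,None,fx=3.8,fy=3.8,interpolation=cv2.INTER_CUBIC))
a=cv2.imread('pics/side0.png')[140:290,160:370]; cv2.imwrite('pics/sidez.png',cv2.resize(a,None,fx=3.8,fy=3.8,interpolation=cv2.INTER_CUBIC))
```

```text
(no output)
```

View pics/topz.png

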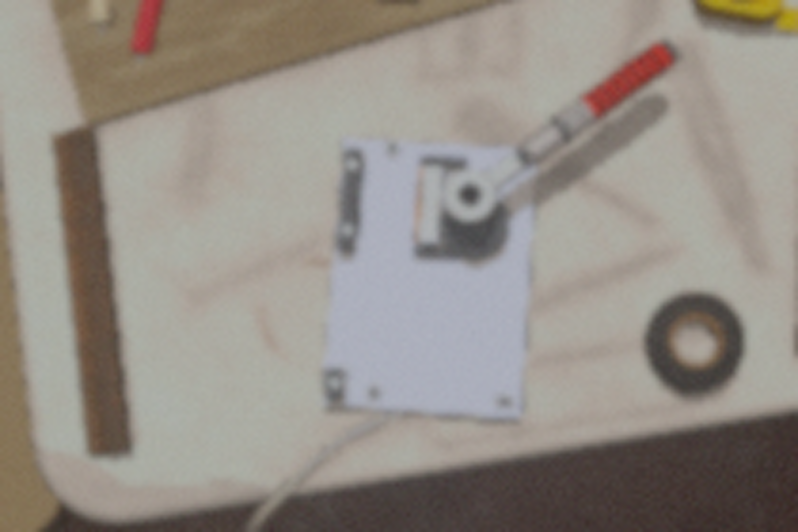

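View pics/sidez.png

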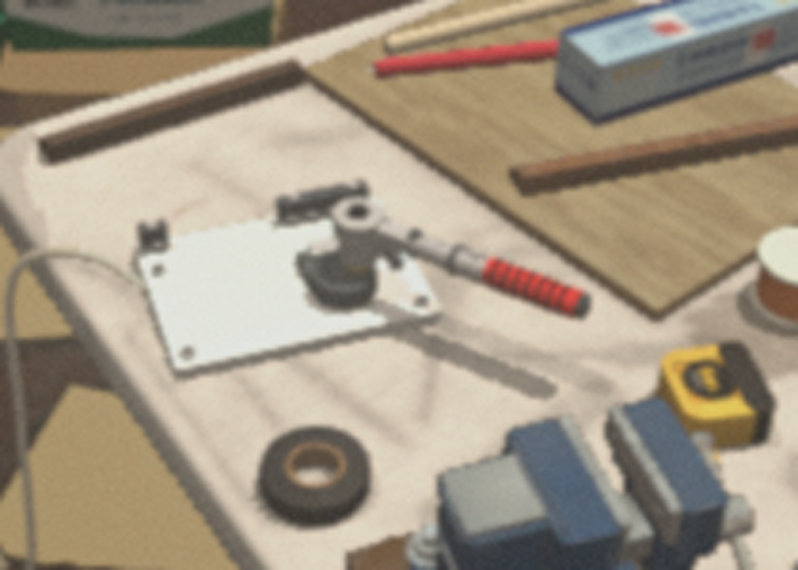

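The top view shows the moulding upright at px ~(155–174, 194–280) and the clamp plate at ~(226–281, 197–270). Its stops are on the left (clamp +y). The wrench head is near (264,211), with the red grip at about (305,181). The clamp's +x is roughly world +x. Next I measure.

```bash
cat > m.py <<'E'
from h import *
def rect(mask):
    cs,_=cv2.findContours(mask,cv2.RETR_EXTERNAL,cv2.CHAIN_APPROX_NONE); c=max(cs,key=cv2.contourArea); return c,cv2.boxPoints(cv2.minAreaRect(c))
im=read_camera("top"); hsv=cv2.cvtColor(im,cv2.COLOR_RGB2HSV).astype(int)
def box(m,x0,x1,y0,y1):
    o=np.zeros_like(m);o[y0:y1,x0:x1]=m[y0:y1,x0:x1];return o
# moulding
m=box(((im.astype(int).sum(2)<330)*255).astype(np.uint8),150,180,185,285)
c,b=rect(m); print("mould px",b.round(1).tolist(), cv2.contourArea(c))
ptsT=np.array([onz("top",u,v,22)[:2] for u,v in c[:,0]],np.float32)
r=cv2.minAreaRect(ptsT); print("mould z22",r)
# plate
i=im.astype(int); print("plate rgb",im[245,255], "table",im[245,200])
m=box((((i[...,2]-i[...,0])>5)*255).astype(np.uint8),215,290,190,280)
m=cv2.morphologyEx(m,cv2.MORPH_OPEN,np.ones((3,3),np.uint8))
c,b=rect(m); print("plate px",b.round(1).tolist())
p=np.array([onz("top",u,v,12)[:2] for u,v in c[:,0]],np.float32); print("plate z12",cv2.minAreaRect(p), cv2.boxPoints(cv2.minAreaRect(p)).round(1).tolist())
for n,bx in(("top",(270,325,165,205)),("side",(280,320,195,230))):
    I=read_camera(n).astype(int)
    m=box((((I[...,0]-I[...,1])>60)*255).astype(np.uint8),*bx)
    c,b=rect(m); print(n,"grip",cv2.minAreaRect(c)); 
    g=np.array([onz(n,u,v,70)[:2] for u,v in c[:,0]],np.float32); print(cv2.minAreaRect(g),cv2.boxPoints(cv2.minAreaRect(g)).round(1).tolist())
E
python3 m.py
```

```text
mould px [[154.0, 191.89999389648438], [167.0, 190.8000030517578], [174.1999969482422, 278.70001220703125], [161.1999969482422, 279.79998779296875]] 841.5
mould z22 ((454.6607971191406, 387.8481140136719), (246.01651000976562, 36.38450622558594), 6.081246852874756)
plate rgb [172 175 187] table [172 172 162]
plate px [[224.60000610351562, 266.3999938964844], [229.0, 196.0], [280.5, 199.1999969482422], [276.1000061035156, 269.6000061035156]]
plate z12 ((459.83074951171875, 142.5418701171875), (143.1248016357422, 197.49221801757812), 85.30938720703125) [[355.6000061035156, 79.30000305175781], [552.4000244140625, 63.099998474121094], [564.0999755859375, 205.8000030517578], [367.29998779296875, 221.89999389648438]]
top grip ((304.9932556152344, 180.29051208496094), (5.812381744384766, 24.760746002197266), 54.46232223510742)
((592.6968383789062, -1.8907928466796875), (15.994058609008789, 68.81348419189453), 35.20389938354492) [[566.2999877929688, 21.600000381469727], [606.0, -34.599998474121094], [619.0999755859375, -25.399999618530273], [579.4000244140625, 30.799999237060547]]
side grip ((299.55621337890625, 214.06507873535156), (26.000001907348633, 6.307693004608154), 22.61986541748047)
((591.7254638671875, 4.979522705078125), (23.90488624572754, 73.0560531616211), 33.61216354370117) [[561.5999755859375, 28.799999237060547], [602.0, -32.099998474121094], [621.9000244140625, -18.799999237060547], [581.5, 42.0]]
```

```bash
cat > pl.py <<'E'
from h import *
import sys
def fit(n,bx,cond,z):
    I=read_camera(n).astype(int); m=(cond(I)*255).astype(np.uint8); o=np.zeros_like(m); x0,x1,y0,y1=bx; o[y0:y1,x0:x1]=m[y0:y1,x0:x1]
    o=cv2.morphologyEx(o,cv2.MORPH_OPEN,np.ones((3,3),np.uint8))
    cs,_=cv2.findContours(o,cv2.RETR_EXTERNAL,cv2.CHAIN_APPROX_NONE); c=max(cs,key=cv2.contourArea)
    p=np.array([onz(n,u,v,z)[:2] for u,v in c[:,0]],np.float32); return c,cv2.minAreaRect(p)
if __name__=="__main__":
    I=read_camera("side").astype(int); print(I[225,225],I[245,185])
    c,r=fit("side",(190,280,180,245),lambda I:I.min(2)>205,12); print("side plate",r,cv2.boxPoints(r).round(1).tolist(), cv2.approxPolyDP(c,3,True)[:,0].tolist())
    c,r=fit("side",(165,245,150,186),lambda I:I.sum(2)<300,11); print("side mould",r,cv2.approxPolyDP(c,2,True)[:,0].tolist())
    # expected corners
    O=np.array([449.8,143.3]);a=-0.0815;ex=np.array([np.cos(a),np.sin(a)]);ey=np.array([-ex[1],ex[0]])
    for n in("top","side"):
        I=cv2.cvtColor(read_camera(n),cv2.COLOR_RGB2BGR); 
        x0,y0=(140,160) if n=="top" else (160,130)
        Z=cv2.resize(I[y0:y0+140,x0:x0+200],None,fx=4,fy=4,interpolation=cv2.INTER_CUBIC)
        def L(P,col):
            q=[tuple(((proj(n,[*(O+p[0]*ex+p[1]*ey),p[2]])-[x0,y0]+.5)*4).round().astype(int).tolist()) for p in P]
            for i in range(len(q)-1): cv2.line(Z,q[i],q[i+1],col,1)
        L([(-90,-73,12),(110,-73,12),(110,73,12),(-90,73,12),(-90,-73,12)],(0,0,255))
        L([(23,55,34),(97,55,34)],(0,255,0));L([(-86,55,34),(-64,55,34)],(0,255,0))
        L([(60,-25,80),(60,-24,80)],(255,0,0))
        L([(31,15,31),(89,15,31)],(255,0,255))
        M=np.array([454.7,389.]);b=np.radians(6.08);mx=np.array([np.cos(b),np.sin(b)]);my=np.array([-mx[1],mx[0]])
        for z in(0,22):
            q=[tuple(((proj(n,[*(M+s*120*mx+t*16*my),z])-[x0,y0]+.5)*4).round().astype(int).tolist()) for s,t in((-1,-1),(1,-1),(1,1),(-1,1),(-1,-1))]
            for i in range(4): cv2.line(Z,q[i],q[i+1],(255,255,0),1)
        cv2.imwrite(f"pics/ov_{n}.png",Z)
E
python3 pl.py
```

```text
[225 228 219] [173 151 110]
side plate ((435.4228515625, 142.8690185546875), (142.38638305664062, 147.1484375), 84.85517120361328) [[355.79998779296875, 78.5999984741211], [502.29998779296875, 65.4000015258789], [515.0999755859375, 207.1999969482422], [368.5, 220.39999389648438]] [[200, 213], [205, 231], [211, 230], [212, 234], [256, 225], [238, 218], [236, 206], [246, 199], [206, 202]]
side mould ((453.5569763183594, 381.1958312988281), (245.8153839111328, 33.72845458984375), 7.805426597595215) [[240, 159], [231, 158], [173, 176], [171, 180], [178, 181]]
```

View pics/ov_top.png

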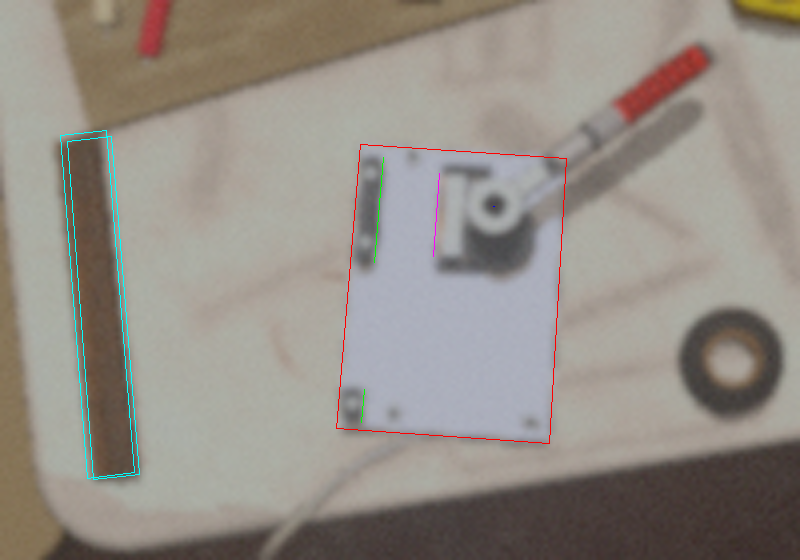

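View pics/ov_side.png

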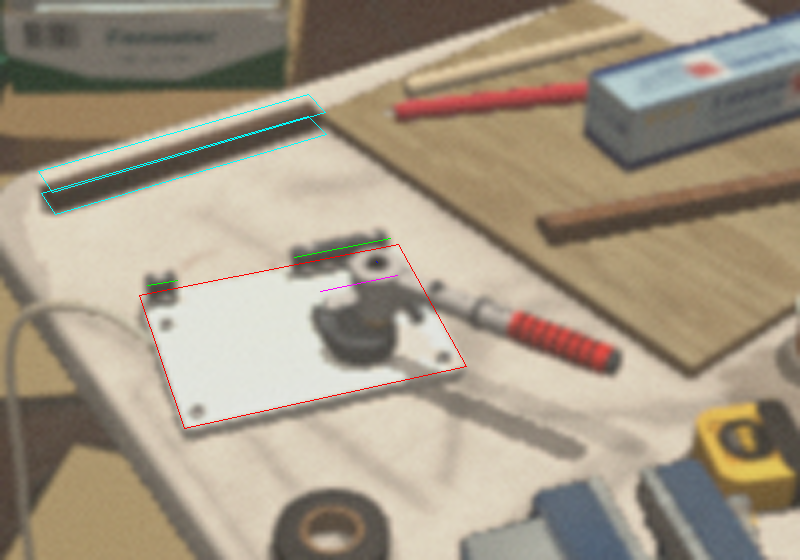

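```bash
cat > go.py <<'E'
from h import *
from scipy.spatial.transform import Rotation as Ro
def rel(P,yawdeg):
    s=state(); R0=Ro.from_euler('xyz',s["tcp_rot"]).as_matrix(); R1=(Ro.from_euler('z',np.radians(yawdeg))*Ro.from_euler('x',np.pi)).as_matrix()
    d=R0.T@(np.array(P)-s["eef_pos"])/1000; w=np.degrees(Ro.from_matrix(R0.T@R1).as_rotvec())
    print("t",round(s["t"],2),"pos",s["eef_pos"].round(1),"yaw",np.degrees(s["tcp_rot"]).round(2),"F",s["ft_force"].round(2),"op",round(s["opening"],3)); print("rel",w.round(2),d.round(4)); return w,d
O=np.array([449.8,143.3]);a=-0.0815;ex=np.array([np.cos(a),np.sin(a)]);ey=np.array([-ex[1],ex[0]])
def C(x,y,z): return [*(O+x*ex+y*ey),z]
E
python3 -c "
from go import *
rel([454.7,391,60],96.1)"
```

```text
t 0.5 pos [157.5 604.8 214.6] yaw [-180.    -0.    75.4] F [-0.2   0.22  0.62] op 1.0
rel [ -0.   -0.  -20.7] [-0.132   0.3415  0.1546]
```

servo_tool:
  rows:
    - [0, 0, -3, -0.02, 0.05, 0.015, 0.095]
    - [0, 0, -6, -0.04, 0.1, 0.04, 0.095]
    - [0, 0, -9, -0.06, 0.15, 0.065, 0.095]
    - [0, 0, -12, -0.08, 0.2, 0.085, 0.095]
    - [0, 0, -15, -0.1, 0.25, 0.105, 0.08]
    - [0, 0, -18, -0.115, 0.295, 0.13, 0.07]
    - [0, 0, -20.7, -0.127, 0.325, 0.145, 0.065]
    - [0, 0, -20.7, -0.132, 0.3415, 0.1546, 0.065]
    - [0, 0, -20.7, -0.132, 0.3415, 0.1546, 0.065]
    - [0, 0, -20.7, -0.132, 0.3415, 0.1546, 0.065]

```text
t: 1.75
eef_pos: [454.0, 391.8, 60.6]
tcp_rot: [3.141, -0.0, 1.678]
ft_force: [0.2, 0.2, 0.5]
opening: 0.683
```

```bash
python3 -c "
from go import *
rel([454.7,391,3],96.1)
for n,x0,y0 in(('top',130,160),('side',160,100)):
    I=cv2.cvtColor(read_camera(n),cv2.COLOR_RGB2BGR); cv2.imwrite(f'pics/a_{n}.png',cv2.resize(I[y0:y0+140,x0:x0+200],None,fx=3.5,fy=3.5))"
```

```text
t 1.75 pos [454.  391.8  60.6] yaw [ 1.7998e+02 -2.0000e-02  9.6120e+01] F [0.25 0.17 0.53] op 0.683
rel [ 0.02 -0.02  0.02] [-0.0009  0.0005  0.0576]
```

View pics/a_side.png

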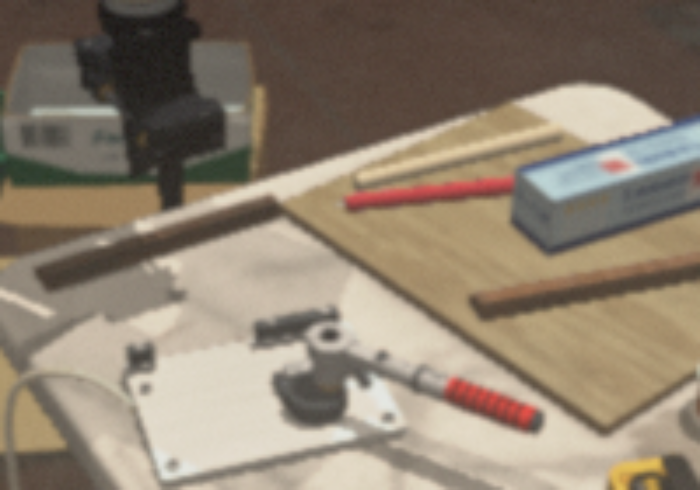

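View pics/a_top.png

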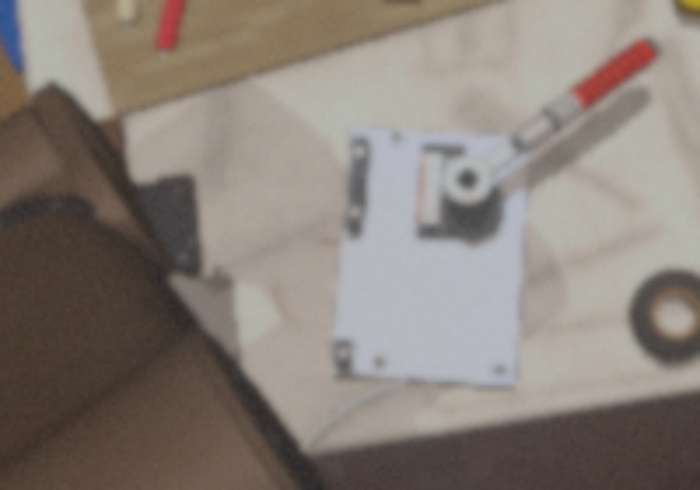

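The gripper hovers above the middle of the moulding, aligned with it. Next: go down and watch the force.

servo_tool:
  rows:
    - [0, 0, 0, 0, 0, 0.025, 0.065]
    - [0, 0, 0, 0, 0, 0.045, 0.065]
    - [0, 0, 0, 0, 0, 0.053, 0.065]
    - [0, 0, 0, 0, 0, 0.0573, 0.065]
    - [0, 0, 0, 0, 0, 0.0573, 0.065]

```text
t: 2.48
eef_pos: [454.7, 391.3, 3.1]
tcp_rot: [3.141, -0.0, 1.678]
ft_force: [-0.1, -0.8, 0.1]
opening: 0.684
```

servo_tool:
  rows:
    - [0, 0, 0, 0, 0, 0, 0.05]
    - [0, 0, 0, 0, 0, 0, 0.04]
    - [0, 0, 0, 0, 0, 0, 0.03]
    - [0, 0, 0, 0, 0, 0, 0.02]
    - [0, 0, 0, 0, 0, 0, 0.02]
    - [0, 0, 0, 0, 0, 0, 0.02]
    - [0, 0, 0, 0, 0, 0, 0.02]

```text
t: 3.35
eef_pos: [454.8, 391.0, 2.9]
tcp_rot: [3.141, -0.0, 1.677]
ft_force: [-0.2, -1.3, 3.4]
opening: 0.335
```

servo_tool:
  rows:
    - [0, 0, 0, 0, 0, -0.015, 0.02]
    - [0, 0, 0, 0, 0, -0.035, 0.02]
    - [0, 0, 0, 0, 0, -0.055, 0.02]
    - [0, 0, 0, 0, 0, -0.062, 0.02]
    - [0, 0, 0, 0, 0, -0.062, 0.02]

```text
t: 3.98
eef_pos: [454.8, 391.1, 65.2]
tcp_rot: [3.141, -0.0, 1.677]
ft_force: [-0.2, -0.3, -1.8]
opening: 0.334
```

```bash
python3 -c "
from go import *
rel(C(-20,36.5,62),85.33)"
```

```text
t 3.98 pos [454.8 391.1  65.2] yaw [ 1.7996e+02 -3.0000e-02  9.6100e+01] F [-0.24 -0.29 -1.76] op 0.334
rel [ 0.04 -0.03 10.77] [-0.2063 -0.0441  0.0031]
```

servo_tool:
  rows:
    - [0, 0, 1.5, -0.025, -0.006, 0, 0.02]
    - [0, 0, 4, -0.065, -0.014, 0, 0.02]
    - [0, 0, 6.5, -0.11, -0.024, 0, 0.02]
    - [0, 0, 9, -0.155, -0.034, 0, 0.02]
    - [0, 0, 10.5, -0.19, -0.041, 0, 0.02]
    - [0, 0, 10.77, -0.2063, -0.0441, 0, 0.02]
    - [0, 0, 10.77, -0.2063, -0.0441, 0, 0.02]
    - [0, 0, 10.77, -0.2063, -0.0441, 0, 0.02]

```text
t: 4.97
eef_pos: [433.1, 182.0, 64.6]
tcp_rot: [3.141, -0.0, 1.49]
ft_force: [-0.8, 0.3, -1.0]
opening: 0.334
```

```bash
python3 -c "
from go import *
rel(C(-20,36.5,20),85.33)
for n,x0,y0 in(('top',180,150),('side',160,120)):
    I=cv2.cvtColor(read_camera(n),cv2.COLOR_RGB2BGR); cv2.imwrite(f'pics/b_{n}.png',cv2.resize(I[y0:y0+140,x0:x0+180],None,fx=4,fy=4,interpolation=cv2.INTER_CUBIC))"
```

```text
t 4.97 pos [433.1 182.   64.6] yaw [ 1.7999e+02 -1.0000e-02  8.5380e+01] F [-0.76  0.31 -1.01] op 0.334
rel [ 0.01 -0.01  0.05] [-0.0008 -0.0002  0.0446]
```

View pics/b_side.png

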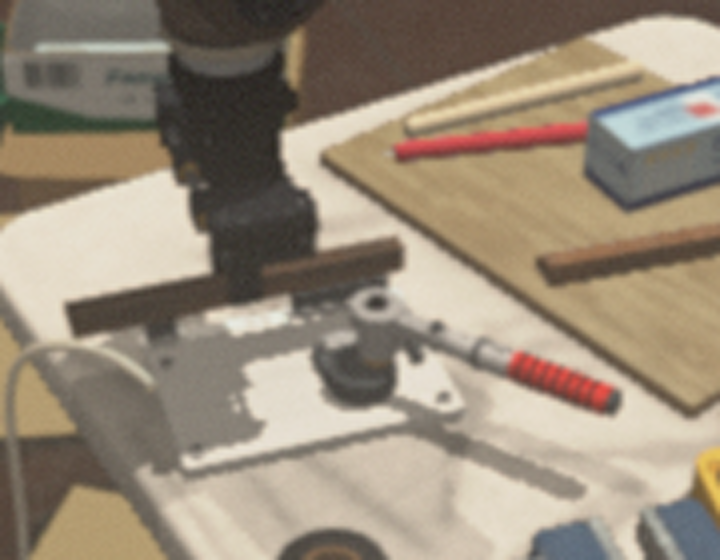

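View pics/b_top.png

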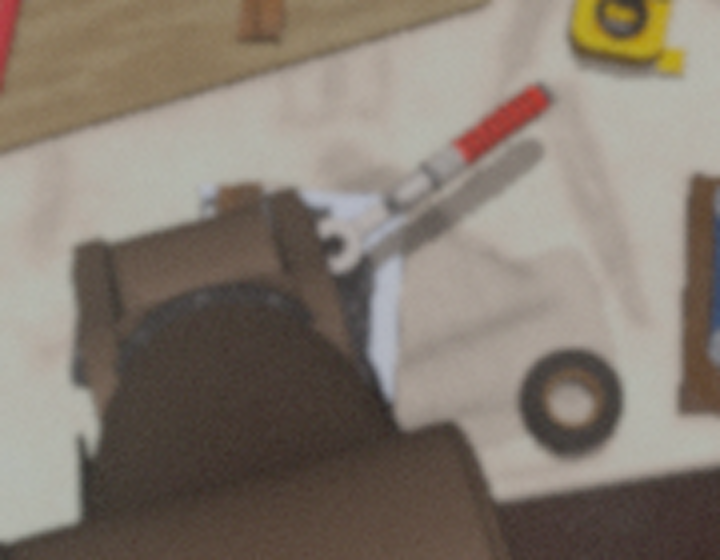

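The moulding hangs level, parallel to the clamp. In the top view its far end is at about px (234–245, 196). I check that before going lower.

```bash
python3 -c "
from go import *
for u in(234.2,245.2):
    P=onz('top',u,196.5,83.6)[:2]-O; print(P@ex,P@ey)
I=read_camera('top').astype(int); print(I[198,226:252].sum(1), I[200,226:252].sum(1))
"
```

```text
93.13048500238324 54.73660010356796
95.1653371504942 25.352529591701792
[531 530 518 505 502 502 483 440 366 310 283 279 248 243 254 254 259 248
 266 312 353 347 301 280 265 254] [530 524 518 488 442 386 349 324 285 278 263 262 260 260 246 236 234 239
 268 300 294 251 234 232 226 233]
```

Run:
```python
from go import *
I=read_camera('side').astype(int)
s=I.sum(2)
for u in list(range(180,196,3))+list(range(236,260,3)):
    col=s[165:222,u]; d=np.where(col<300)[0]
    # bottom/top dark run edges
    g=np.diff(col.astype(float)); 
    lo=165+d.max() if len(d) else None
    print(u,(165+d.min(),lo) if len(d) else None, col[5:50].tolist() if u in(186,251) else '')
```

```text
180 (np.int64(165), np.int64(203)) 
183 (np.int64(165), np.int64(202)) 
186 (np.int64(165), np.int64(202)) [660, 661, 655, 661, 660, 659, 657, 652, 653, 655, 655, 660, 659, 664, 662, 662, 657, 658, 656, 654, 647, 645, 613, 443, 263, 204, 204, 217, 203, 212, 203, 201, 286, 458, 566, 497, 480, 552, 522, 421, 383, 365, 344, 315, 318]
189 (np.int64(194), np.int64(214)) 
192 (np.int64(193), np.int64(216)) 
195 (np.int64(192), np.int64(218)) 
236 (np.int64(168), np.int64(196)) 
239 (np.int64(183), np.int64(211)) 
242 (np.int64(183), np.int64(217)) 
245 (np.int64(183), np.int64(220)) 
248 (np.int64(165), np.int64(220)) 
251 (np.int64(167), np.int64(220)) [569, 602, 595, 594, 589, 580, 579, 609, 626, 588, 428, 298, 270, 255, 226, 204, 200, 206, 206, 236, 251, 284, 412, 496, 458, 381, 375, 471, 526, 475, 360, 295, 288, 289, 280, 287, 292, 288, 293, 280, 255, 230, 227, 222, 249]
254 (np.int64(169), np.int64(220)) 
257 (np.int64(171), np.int64(218))
```

Run:
```python
from go import *
for u,vt,vb in((186,193,202.8),(251,180,191.6)):
    for v,z in((vb,61.7),(vt,83.7)):
        P=onz('side',u,v,z)[:2]-O; print(u,z,P@ex,P@ey)
```

```text
186 61.7 -119.25857496036515 20.88562108930714
186 83.7 -114.40118970325202 35.40147837768562
251 61.7 65.0235866722087 14.089835033969445
251 83.7 72.9020486454598 38.546276424123164
```

servo_tool:
  rows:
    - [0, 0, 0, -0.0018, 0, 0.005, 0.02]
    - [0, 0, 0, -0.0018, 0, 0.015, 0.02]
    - [0, 0, 0, -0.0018, 0, 0.024, 0.02]
    - [0, 0, 0, -0.0018, 0, 0.03, 0.02]
    - [0, 0, 0, -0.0018, 0, 0.034, 0.02]
    - [0, 0, 0, -0.0018, 0, 0.037, 0.02]
    - [0, 0, 0, -0.0018, 0, 0.037, 0.02]

```text
t: 6.05
eef_pos: [432.6, 179.4, 27.6]
tcp_rot: [-3.141, -0.0, 1.489]
ft_force: [0.8, 0.7, -1.3]
opening: 0.334
```

servo_tool:
  rows:
    - [0, 0, 0, 0.0005, 0, 0.004, 0.02]
    - [0, 0, 0, 0.0005, 0, 0.008, 0.02]
    - [0, 0, 0, 0.0005, 0, 0.01, 0.02]
    - [0, 0, 0, 0.0005, 0, 0.0115, 0.02]
    - [0, 0, 0, 0.0005, 0, 0.0115, 0.02]

```text
t: 6.68
eef_pos: [432.9, 180.0, 17.2]
tcp_rot: [3.14, -0.0, 1.49]
ft_force: [-3.0, -0.3, 18.0]
opening: 0.334
```

```bash
python3 -c "
from go import *
rel(C(-20,36.5,15),85.33); print(state()['moment'])
for n,x0,y0 in(('side',170,140),):
    I=cv2.cvtColor(read_camera(n),cv2.COLOR_RGB2BGR); cv2.imwrite(f'pics/c_{n}.png',cv2.resize(I[y0:y0+110,x0:x0+140],None,fx=5,fy=5,interpolation=cv2.INTER_CUBIC))"
```

```text
t 6.67 pos [432.9 180.   17.2] yaw [ 1.7994e+02 -2.0000e-02  8.5370e+01] F [-2.97 -0.29 18.02] op 0.334
rel [ 0.06 -0.02  0.04] [ 0.0013 -0.0002  0.0022]
[-0.2369357   0.61994785  0.24567451]
```

View pics/c_side.png

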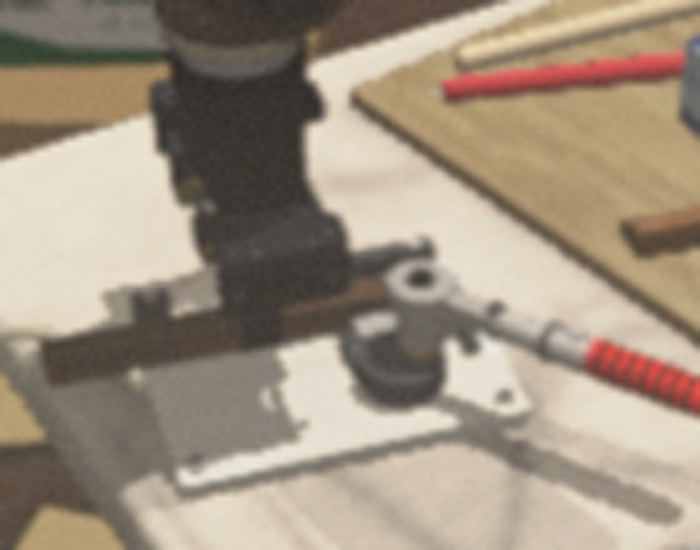

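servo_tool:
  rows:
    - [0, 0, 0, 0.0005, 0, -0.001, 0.02]
    - [0, 0, 0, 0.0005, 0, -0.001, 0.035]
    - [0, 0, 0, 0.0005, 0, -0.001, 0.045]
    - [0, 0, 0, 0.0005, 0, -0.001, 0.048]
    - [0, 0, 0, 0.0005, 0, -0.001, 0.048]
    - [0, 0, 0, 0.0005, 0, -0.001, 0.048]

```text
t: 7.48
eef_pos: [432.7, 180.4, 17.2]
tcp_rot: [-3.142, -0.0, 1.489]
ft_force: [-0.6, -0.2, 0.0]
opening: 0.505
```

```bash
python3 -c "
from go import *
rel(C(-20,36.5,15),85.33); print(state()['moment'])
for n,x0,y0 in(('side',170,140),):
    I=cv2.cvtColor(read_camera(n),cv2.COLOR_RGB2BGR); cv2.imwrite(f'pics/d_{n}.png',cv2.resize(I[y0:y0+110,x0:x0+140],None,fx=5,fy=5,interpolation=cv2.INTER_CUBIC))"
```

```text
t 7.47 pos [432.7 180.4  17.2] yaw [-180.     -0.     85.33] F [-0.57 -0.23  0.03] op 0.505
rel [-0. -0. -0.] [0.0009 0.0001 0.0022]
[-0.00223611  0.0089499  -0.03108418]
```

View pics/d_side.png

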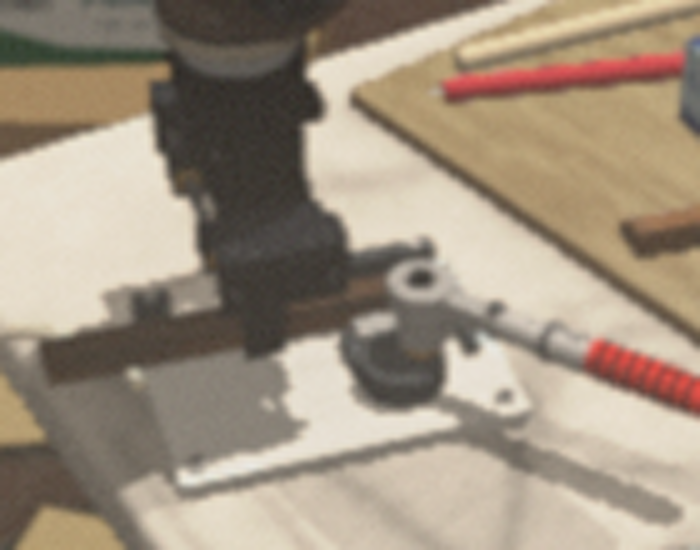

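servo_tool:
  rows:
    - [0, 0, 0, 0, 0, -0.015, 0.048]
    - [0, 0, 0, 0, 0, -0.04, 0.048]
    - [0, 0, 0, 0, 0, -0.08, 0.048]
    - [0, 0, 0, 0, 0, -0.12, 0.048]
    - [0, 0, 0, 0, 0, -0.13, 0.03]

```text
t: 8.15
eef_pos: [433.3, 180.6, 149.2]
tcp_rot: [3.138, -0.001, 1.489]
ft_force: [0.8, -0.0, 0.5]
opening: 0.448
```

```bash
python3 -c "
from go import *
rel([631,26.6,140],36.4)
for nm,u,v,z in (('tape',322,250,20),('tapemeas',336,153,34),('viseL',351,195,20),('viseL2',351,250,20),('visejawtop',372,180,90),('visejaw',385,172,90)): print(nm,onz('top',u,v,z).round())
"
```

```text
t 8.15 pos [433.3 180.6 149.2] yaw [ 1.7981e+02 -7.0000e-02  8.5340e+01] F [ 0.78 -0.03  0.52] op 0.448
rel [ 0.15 -0.15 48.94] [-0.1375  0.2095  0.0098]
tape [407. -47.  20.]
tapemeas [680. -96.  34.]
viseL [ 561. -135.   20.]
viseL2 [ 406. -127.   20.]
visejawtop [ 586. -179.   90.]
visejaw [ 608. -216.   90.]
```

servo_tool:
  rows:
    - [0, 0, 7, -0.02, 0.03, 0, 0.0]
    - [0, 0, 14, -0.04, 0.06, 0, 0.0]
    - [0, 0, 21, -0.065, 0.1, 0, 0.0]
    - [0, 0, 28, -0.09, 0.138, 0, 0.0]
    - [0, 0, 35, -0.11, 0.17, 0, 0.0]
    - [0, 0, 42, -0.125, 0.19, 0, 0.0]
    - [0, 0, 47, -0.134, 0.203, 0, 0.0]
    - [0, 0, 49, -0.1375, 0.2095, 0, 0.0]
    - [0, 0, 49, -0.1375, 0.2095, 0, 0.0]
    - [0, 0, 49, -0.1375, 0.2095, 0, 0.0]

```text
t: 9.4
eef_pos: [629.8, 26.8, 147.0]
tcp_rot: [-3.141, 0.0, 0.636]
ft_force: [-0.5, -0.5, -0.1]
opening: 0.003
```

```bash
python3 -c "
from go import *
rel([631,26.6,48],36.4)
for n,x0,y0 in(('top',180,150),('side',160,120)):
    I=cv2.cvtColor(read_camera(n),cv2.COLOR_RGB2BGR); cv2.imwrite(f'pics/e_{n}.png',cv2.resize(I[y0:y0+140,x0:x0+180],None,fx=4,fy=4,interpolation=cv2.INTER_CUBIC))"
```

```text
t 9.4 pos [629.8  26.8 147. ] yaw [-1.7997e+02  2.0000e-02  3.6420e+01] F [-0.51 -0.54 -0.07] op 0.003
rel [-0.03  0.02  0.02] [0.0009 0.0009 0.099 ]
```

View pics/e_side.png

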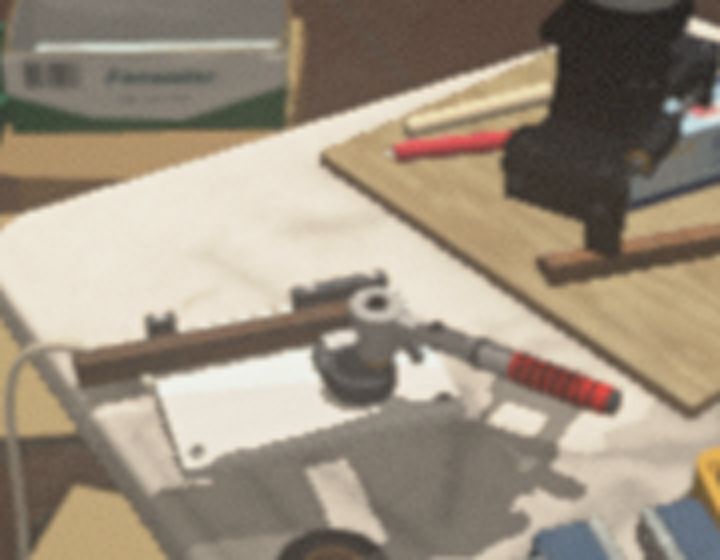

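View pics/e_top.png

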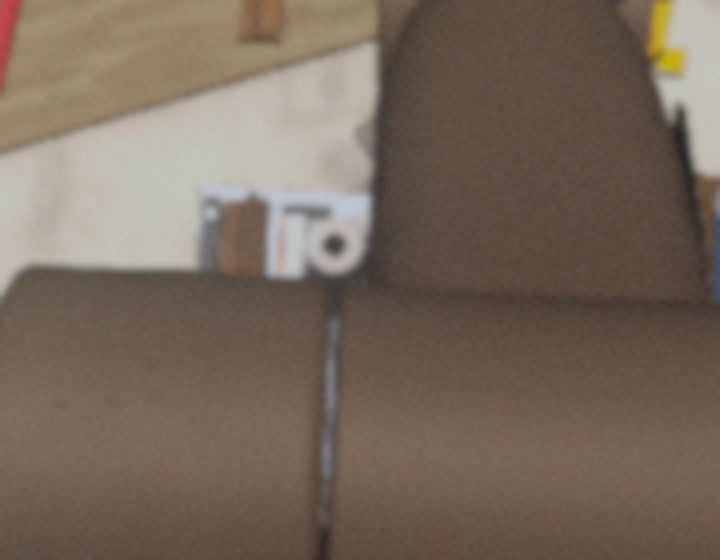

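The moulding lies flat between the jaw and the stops, with its far end at px ~(236–246, 205), so there are small gaps on both sides. I go down beside the handle.

servo_tool:
  rows:
    - [0, 0, 0, 0, 0, 0.03, 0.0]
    - [0, 0, 0, 0, 0, 0.065, 0.0]
    - [0, 0, 0, 0, 0, 0.09, 0.0]
    - [0, 0, 0, 0, 0, 0.098, 0.0]
    - [0, 0, 0, 0, 0, 0.098, 0.0]
    - [0, 0, 0, 0, 0, 0.098, 0.0]

```text
t: 10.25
eef_pos: [630.9, 26.4, 50.4]
tcp_rot: [3.141, -0.001, 0.634]
ft_force: [-0.1, 0.4, 0.4]
opening: 0.007
```

```bash
cat > arc.py <<'E'
from go import *
B=np.array(C(60,-25,0)[:2])
def st():
    s=state(); p=s["eef_pos"][:2]-B; r=np.hypot(*p); 
    off=23.; R=np.sqrt(r*r-off*off); ang=np.arctan2(p[1],p[0])-np.arctan2(off,R)
    print("bolt",B.round(1),"t",round(s["t"],2),"R",R.round(1),"handle ang if touching",ang.round(4),"pos",s["eef_pos"].round(1),"yaw",np.degrees(s["tcp_rot"][2]).round(2),"F",s["ft_force"].round(2)); 
    y=s["tcp_rot"][2]; d=np.array([np.cos(y),np.sin(y)]); print("push force (tool +x comp)",(s["ft_force"][:2]@d).round(2))
    return ang
def target(ang,R=140,off=23,z=48):
    d=np.array([np.cos(ang),np.sin(ang)]); n=np.array([-d[1],d[0]]); return [*(B+R*d+off*n),z],np.degrees(ang)+90
E
python3 -c "
from arc import *
a=st(); p,y=target(-0.936,off=25); print(p,y); rel(p,y)"
```

```text
bolt [507.6 113.5] t 10.25 R 149.2 handle ang if touching -0.768 pos [630.9  26.4  50.4] yaw 36.35 F [-0.11  0.42  0.42]
push force (tool +x comp) 0.16
[np.float64(610.7173042491144), np.float64(15.596782896982663), 48] 36.371150375754944
t 10.25 pos [630.9  26.4  50.4] yaw [ 1.7994e+02 -8.0000e-02  3.6350e+01] F [-0.11  0.42  0.42] op 0.007
rel [ 0.06 -0.08 -0.03] [-0.0226 -0.0033  0.0023]
```

servo_tool:
  rows:
    - [0, 0, 0, -0.005, -0.001, 0.001, 0]
    - [0, 0, 0, -0.01, -0.002, 0.002, 0]
    - [0, 0, 0, -0.014, -0.0033, 0.002, 0]
    - [0, 0, 0, -0.018, -0.0033, 0.002, 0]
    - [0, 0, 0, -0.021, -0.0033, 0.002, 0]
    - [0, 0, 0, -0.0235, -0.0033, 0.002, 0]
    - [0, 0, 0, -0.0255, -0.0033, 0.002, 0]
    - [0, 0, 0, -0.0255, -0.0033, 0.002, 0]

```text
t: 11.25
eef_pos: [607.8, 13.8, 47.2]
tcp_rot: [-3.142, -0.0, 0.634]
ft_force: [-0.2, 1.0, -0.9]
opening: 0.006
```

```bash
python3 -c "
from arc import *
a=st()
I=cv2.cvtColor(read_camera('side'),cv2.COLOR_RGB2BGR); cv2.imwrite('pics/f.png',cv2.resize(I[150:260,210:350],None,fx=5,fy=5,interpolation=cv2.INTER_CUBIC))
w0,d0=None,None
for k in range(1,12):
    p,y=target(-0.936-0.04*k); rel(p,y)" | grep -v '^t '
```

```text
bolt [507.6 113.5] t 11.25 R 139.5 handle ang if touching -0.9461 pos [607.8  13.8  47.2] yaw 36.33 F [-0.16  0.95 -0.92]
push force (tool +x comp) 0.44
rel [-0.   -0.01  2.25] [-0.0043  0.0011 -0.0008]
rel [-0.   -0.01  4.54] [-0.01    0.0017 -0.0008]
rel [-0.   -0.01  6.84] [-0.0156  0.0021 -0.0008]
rel [-0.   -0.01  9.13] [-0.0213  0.0022 -0.0008]
rel [-0.000e+00 -1.000e-02  1.142e+01] [-0.027   0.0021 -0.0008]
rel [-0.000e+00 -1.000e-02  1.371e+01] [-0.0326  0.0018 -0.0008]
rel [-0.0e+00 -1.0e-02  1.6e+01] [-0.0383  0.0012 -0.0008]
rel [-0.000e+00 -1.000e-02  1.829e+01] [-0.0439  0.0005 -0.0008]
rel [-0.000e+00 -1.000e-02  2.059e+01] [-0.0495 -0.0005 -0.0008]
rel [-0.000e+00 -1.000e-02  2.288e+01] [-0.055  -0.0018 -0.0008]
rel [-0.000e+00 -1.000e-02  2.517e+01] [-0.0605 -0.0032 -0.0008]
```

View pics/f.png

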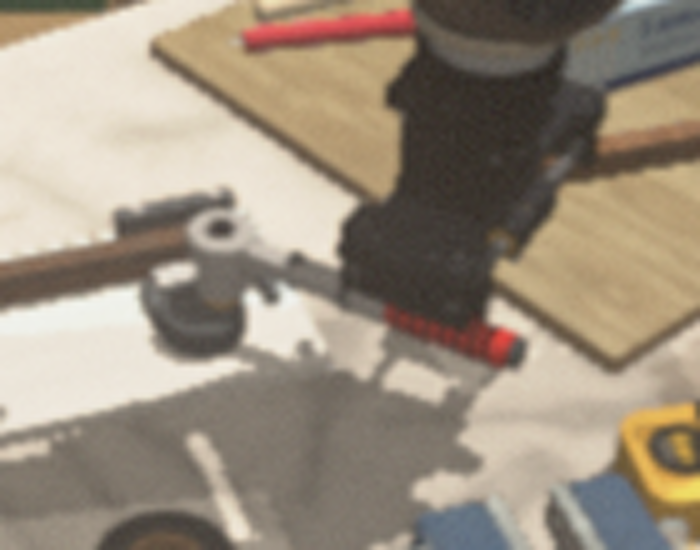

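servo_tool:
  rows:
    - [0, 0, 1, -0.002, 0.0007, 0, 0]
    - [0, 0, 2.2, -0.0043, 0.0011, 0, 0]
    - [0, 0, 3.4, -0.0072, 0.0014, 0, 0]
    - [0, 0, 4.5, -0.01, 0.0017, 0, 0]
    - [0, 0, 5.7, -0.0128, 0.0019, 0, 0]
    - [0, 0, 6.8, -0.0156, 0.0021, 0, 0]
    - [0, 0, 8, -0.0185, 0.0022, 0, 0]
    - [0, 0, 9.1, -0.0213, 0.0022, 0, 0]
    - [0, 0, 10.3, -0.0242, 0.0022, 0, 0]
    - [0, 0, 11.4, -0.027, 0.0021, 0, 0]
    - [0, 0, 12.6, -0.0298, 0.002, 0, 0]
    - [0, 0, 13.7, -0.0326, 0.0018, 0, 0]

```text
t: 12.8
eef_pos: [582.5, -7.0, 47.2]
tcp_rot: [-3.142, -0.0, 0.394]
ft_force: [1.3, 3.0, -0.2]
opening: 0.003
```

```bash
python3 -c "
from arc import *
a=st()
I=cv2.cvtColor(read_camera('side'),cv2.COLOR_RGB2BGR); cv2.imwrite('pics/g.png',cv2.resize(I[150:260,210:350],None,fx=5,fy=5,interpolation=cv2.INTER_CUBIC))
for k in range(1,9):
    p,y=target(-0.936-0.24-0.02*k); rel(p,y)" | grep -v '^t '
```

```text
bolt [507.6 113.5] t 12.8 R 140.0 handle ang if touching -1.177 pos [582.5  -7.   47.2] yaw 22.55 F [ 1.26  3.03 -0.15]
push force (tool +x comp) 2.33
rel [-0.01  0.01  1.03] [-0.0024  0.0004 -0.0008]
rel [-0.01  0.01  2.18] [-0.0052  0.0008 -0.0008]
rel [-0.01  0.01  3.32] [-0.008   0.0011 -0.0008]
rel [-0.01  0.01  4.47] [-0.0108  0.0013 -0.0008]
rel [-0.01  0.01  5.61] [-0.0136  0.0016 -0.0008]
rel [-0.01  0.01  6.76] [-0.0165  0.0017 -0.0008]
rel [-0.01  0.01  7.9 ] [-0.0193  0.0018 -0.0008]
rel [-0.01  0.01  9.05] [-0.0222  0.0019 -0.0008]
```

View pics/g.png

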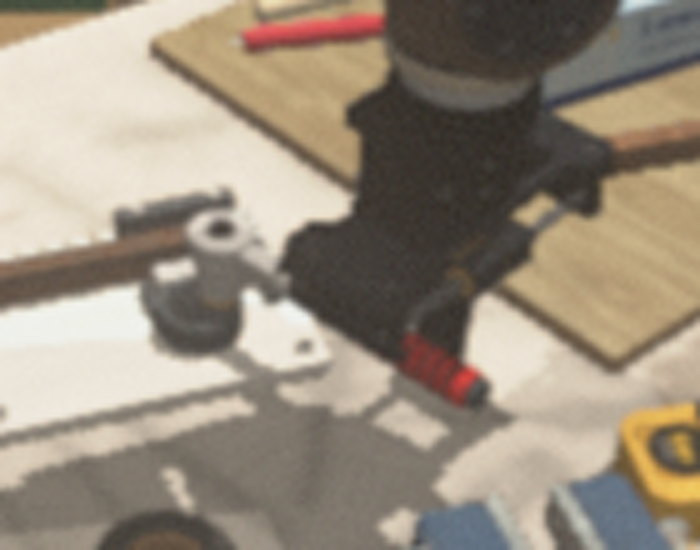

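The handle is turning with about 2.3 N of push.

servo_tool:
  rows:
    - [0, 0, 1, -0.0024, 0.0004, 0, 0]
    - [0, 0, 2.2, -0.0052, 0.0008, 0, 0]
    - [0, 0, 3.3, -0.008, 0.0011, 0, 0]
    - [0, 0, 4.5, -0.0108, 0.0013, 0, 0]
    - [0, 0, 5.6, -0.0136, 0.0016, 0, 0]
    - [0, 0, 6.8, -0.0165, 0.0017, 0, 0]
    - [0, 0, 7.9, -0.0193, 0.0018, 0, 0]
    - [0, 0, 9, -0.0222, 0.0019, 0, 0]

```text
t: 13.85
eef_pos: [562.7, -17.2, 47.2]
tcp_rot: [-3.141, -0.0, 0.237]
ft_force: [1.7, 2.7, -0.5]
opening: 0.006
```

```bash
python3 -c "
from arc import *
a=st()
for k in range(1,9):
    p,y=target(-0.936-0.40-0.013*k); rel(p,y)" | grep -v '^t '
```

```text
bolt [507.6 113.5] t 13.85 R 140.0 handle ang if touching -1.3345 pos [562.7 -17.2  47.2] yaw 13.56 F [ 1.7   2.7  -0.48]
push force (tool +x comp) 2.29
rel [-0.01 -0.    0.85] [-0.002   0.0003 -0.0008]
rel [-0.01 -0.    1.59] [-0.0039  0.0006 -0.0008]
rel [-0.01 -0.    2.34] [-0.0057  0.0008 -0.0008]
rel [-0.01 -0.    3.08] [-0.0075  0.001  -0.0008]
rel [-0.01 -0.    3.83] [-0.0094  0.0012 -0.0008]
rel [-0.01 -0.    4.57] [-0.0112  0.0014 -0.0008]
rel [-0.01 -0.    5.32] [-0.013   0.0015 -0.0008]
rel [-0.01 -0.    6.06] [-0.0149  0.0016 -0.0008]
```

servo_tool:
  rows:
    - [0, 0, 0.85, -0.002, 0.0003, 0, 0]
    - [0, 0, 1.6, -0.0039, 0.0006, 0, 0]
    - [0, 0, 2.3, -0.0057, 0.0008, 0, 0]
    - [0, 0, 3.1, -0.0075, 0.001, 0, 0]
    - [0, 0, 3.8, -0.0094, 0.0012, 0, 0]
    - [0, 0, 4.6, -0.0112, 0.0014, 0, 0]

```text
t: 14.6
eef_pos: [552.2, -21.2, 47.2]
tcp_rot: [-3.141, -0.0, 0.157]
ft_force: [1.2, 3.4, -0.8]
opening: 0.006
```

```bash
python3 -c "
from arc import *
a=st()
for k in range(1,9):
    p,y=target(a-0.01*k); rel(p,y)" | grep -v '^t '
```

```text
bolt [507.6 113.5] t 14.6 R 140.0 handle ang if touching -1.4134 pos [552.2 -21.2  47.2] yaw 8.98 F [ 1.18  3.43 -0.79]
push force (tool +x comp) 1.7
rel [-0.01 -0.    0.53] [-0.0014  0.0002 -0.0008]
rel [-0.01 -0.    1.11] [-0.0028  0.0004 -0.0008]
rel [-0.01 -0.    1.68] [-0.0042  0.0006 -0.0008]
rel [-0.01 -0.    2.25] [-0.0056  0.0008 -0.0008]
rel [-0.01 -0.    2.83] [-0.007   0.0009 -0.0008]
rel [-0.01 -0.    3.4 ] [-0.0084  0.0011 -0.0008]
rel [-0.01 -0.    3.97] [-0.0098  0.0012 -0.0008]
rel [-0.01 -0.    4.54] [-0.0113  0.0014 -0.0008]
```

servo_tool:
  rows:
    - [0, 0, 0.55, -0.0014, 0.0002, 0, 0]
    - [0, 0, 1.1, -0.0028, 0.0004, 0, 0]
    - [0, 0, 1.7, -0.0042, 0.0006, 0, 0]
    - [0, 0, 2.25, -0.0056, 0.0008, 0, 0]
    - [0, 0, 2.8, -0.007, 0.0009, 0, 0]
    - [0, 0, 3.4, -0.0084, 0.0011, 0, 0]

```text
t: 15.35
eef_pos: [544.2, -23.6, 47.2]
tcp_rot: [-3.142, -0.0, 0.098]
ft_force: [2.1, 1.8, -0.7]
opening: 0.007
```

```bash
python3 -c "
from arc import *
a=st()
for n,x0,y0 in(('top',200,150),('side',190,140)):
    I=cv2.cvtColor(read_camera(n),cv2.COLOR_RGB2BGR); cv2.imwrite(f'pics/h_{n}.png',cv2.resize(I[y0:y0+120,x0:x0+150],None,fx=4.5,fy=4.5,interpolation=cv2.INTER_CUBIC))
"
```

```text
bolt [507.6 113.5] t 15.35 R 140.1 handle ang if touching -1.4727 pos [544.2 -23.6  47.2] yaw 5.59 F [ 2.14  1.78 -0.73]
push force (tool +x comp) 2.31
```

View pics/h_side.png

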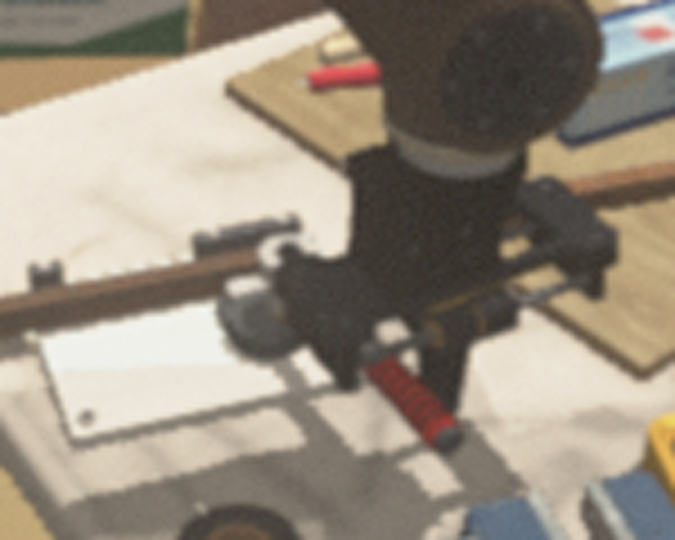

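View pics/h_top.png

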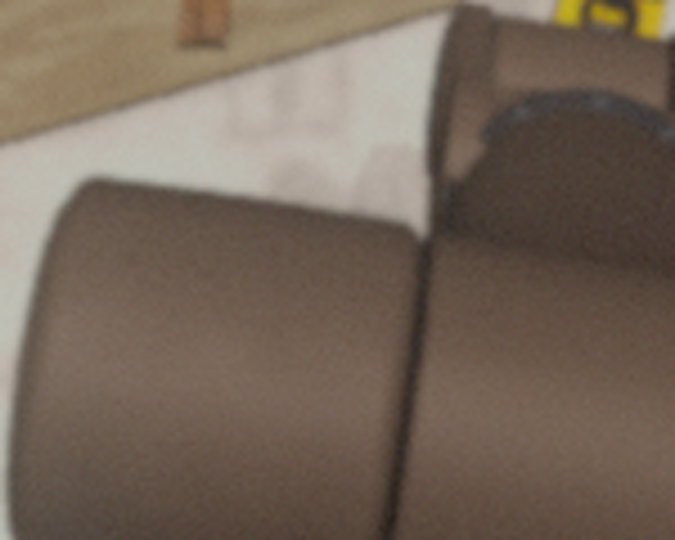

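servo_tool:
  rows:
    - [0, 0, 0.55, -0.0014, 0.0002, 0, 0]
    - [0, 0, 1.1, -0.0028, 0.0004, 0, 0]
    - [0, 0, 1.7, -0.0042, 0.0006, 0, 0]
    - [0, 0, 2.25, -0.0056, 0.0008, 0, 0]
    - [0, 0, 2.8, -0.007, 0.0009, 0, 0]

```text
t: 16.08
eef_pos: [537.3, -25.2, 47.2]
tcp_rot: [-3.142, -0.0, 0.049]
ft_force: [2.7, 1.6, -0.1]
opening: 0.002
```

```bash
python3 -c "
from arc import *
a=st()
p,y=target(a-0.04); rel(p,y)"
```

```text
bolt [507.6 113.5] t 16.07 R 140.0 handle ang if touching -1.5228 pos [537.3 -25.2  47.2] yaw 2.79 F [ 2.66  1.63 -0.07]
push force (tool +x comp) 2.74
t 16.07 pos [537.3 -25.2  47.2] yaw [-180.     -0.      2.79] F [ 2.66  1.63 -0.07] op 0.002
rel [-0.   -0.    2.33] [-0.0056  0.0008 -0.0008]
```

servo_tool:
  rows:
    - [0, 0, 0.55, -0.0014, 0.0002, 0, 0]
    - [0, 0, 1.1, -0.0028, 0.0004, 0, 0]
    - [0, 0, 1.7, -0.0042, 0.0006, 0, 0]
    - [0, 0, 2.25, -0.0056, 0.0008, 0, 0]
    - [0, 0, 2.8, -0.007, 0.0009, 0, 0]

```text
t: 16.7
eef_pos: [530.3, -26.4, 47.2]
tcp_rot: [-3.142, -0.0, -0.0]
ft_force: [1.3, 0.7, -0.1]
opening: 0.007
```

```bash
python3 -c "
from arc import *
a=st()"
```

```text
bolt [507.6 113.5] t 16.7 R 139.9 handle ang if touching -1.5726 pos [530.3 -26.4  47.2] yaw -0.01 F [ 1.32  0.69 -0.1 ]
push force (tool +x comp) 1.32
```

servo_tool:
  rows:
    - [0, 0, 0.55, -0.0014, 0.0002, 0, 0]
    - [0, 0, 1.1, -0.0028, 0.0004, 0, 0]
    - [0, 0, 1.7, -0.0042, 0.0006, 0, 0]
    - [0, 0, 2.25, -0.0056, 0.0008, 0, 0]

```text
t: 17.2
eef_pos: [524.7, -27.2, 47.2]
tcp_rot: [-3.141, -0.0, -0.039]
ft_force: [1.3, 2.0, -0.6]
opening: 0.005
```

```bash
python3 -c "
from arc import *
a=st()"
```

```text
bolt [507.6 113.5] t 17.2 R 139.9 handle ang if touching -1.6126 pos [524.7 -27.2  47.2] yaw -2.26 F [ 1.31  2.03 -0.64]
push force (tool +x comp) 1.23
```

```bash
python3 -c "
from arc import *
I=cv2.cvtColor(read_camera('side'),cv2.COLOR_RGB2BGR); cv2.imwrite(f'pics/i_side.png',cv2.resize(I[170:260,210:320],None,fx=6.5,fy=6.5,interpolation=cv2.INTER_CUBIC))
"
```

```text
(no output)
```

View pics/i_side.png

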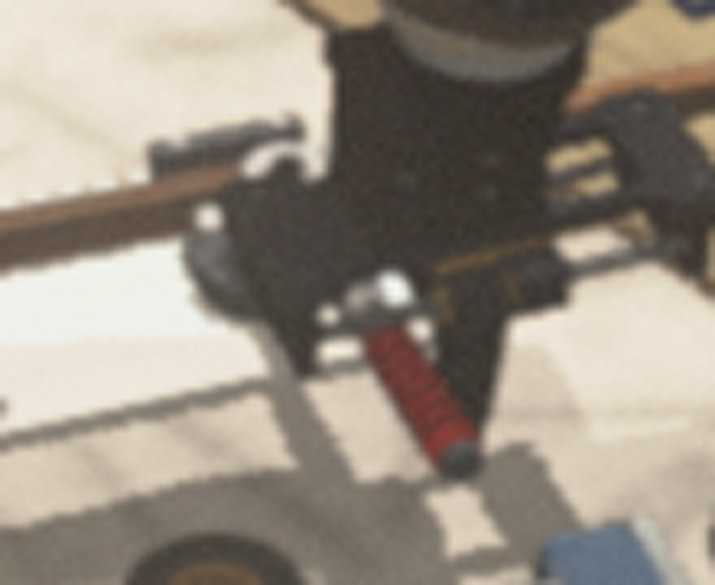

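```bash
cat > hand.py <<'E'
from arc import *
def hand():
    I=read_camera('side').astype(int); m=(((I[...,0]-I[...,1])>45)&(I[...,1]<110)).astype(np.uint8)*255; o=np.zeros_like(m); o[205:255,215:325]=m[205:255,215:325]
    cs,_=cv2.findContours(o,cv2.RETR_EXTERNAL,cv2.CHAIN_APPROX_NONE); c=max(cs,key=cv2.contourArea)
    p=np.array([onz('side',u,v,70)[:2] for u,v in c[:,0]],np.float32)
    vx,vy,x0,y0=cv2.fitLine(p,cv2.DIST_L2,0,.01,.01).ravel(); r=cv2.minAreaRect(p)
    d=np.array([vx,vy]); d*=-np.sign(vy); q=np.array(r[0])-B
    print("grip c",np.round(r[0],1),"size",np.round(r[1],1),"dir ang",np.arctan2(d[1],d[0]).round(3),"polar ang of c",np.arctan2(q[1],q[0]).round(3),"rad",np.hypot(*q).round(1), "area",cv2.contourArea(c))
if __name__=="__main__": hand(); st()
E
python3 hand.py
```

```text
grip c [503.  -24.7] size [18.9 64.7] dir ang -1.612 polar ang of c -1.604 rad 138.2 area 60.0
bolt [507.6 113.5] t 17.3 R 139.8 handle ang if touching -1.6137 pos [524.5 -27.2  47.2] yaw -2.24 F [ 2.02  2.02 -0.09]
push force (tool +x comp) 1.93
```

servo_tool:
  rows:
    - [0, 0, 0.55, -0.0014, 0.0002, 0, 0]
    - [0, 0, 1.1, -0.0028, 0.0004, 0, 0]
    - [0, 0, 1.7, -0.0042, 0.0006, 0, 0]

```text
t: 17.68
eef_pos: [520.5, -27.6, 47.2]
tcp_rot: [-3.141, -0.0, -0.069]
ft_force: [1.9, 1.3, 0.4]
opening: 0.005
```

servo_tool:
  rows:
    - [0, 0, 0.55, -0.0014, 0.0002, 0, 0]
    - [0, 0, 1.1, -0.0028, 0.0004, 0, 0]
    - [0, 0, 1.7, -0.0042, 0.0006, 0, 0]

```text
t: 18.05
eef_pos: [516.3, -28.0, 47.2]
tcp_rot: [-3.142, -0.0, -0.099]
ft_force: [3.3, 1.7, -0.5]
opening: 0.004
```

```bash
python3 hand.py
```

```text
grip c [496.6 -24.2] size [66.3 17.6] dir ang -1.705 polar ang of c -1.65 rad 138.1 area 50.5
bolt [507.6 113.5] t 18.1 R 139.8 handle ang if touching -1.6736 pos [516.1 -28.   47.2] yaw -5.69 F [3.08 0.48 0.1 ]
push force (tool +x comp) 3.02
```

servo_tool:
  rows:
    - [0, 0, 0.55, -0.0014, 0.0002, 0, 0]
    - [0, 0, 1.1, -0.0028, 0.0004, 0, 0]

```text
t: 18.35
eef_pos: [513.5, -28.1, 47.2]
tcp_rot: [-3.142, -0.0, -0.118]
ft_force: [1.9, 1.8, 0.5]
opening: 0.006
```

servo_tool:
  rows:
    - [0, 0, 0.55, -0.0014, 0.0002, 0, 0]
    - [0, 0, 1.1, -0.0028, 0.0004, 0, 0]

```text
t: 18.6
eef_pos: [510.6, -28.2, 47.2]
tcp_rot: [-3.141, -0.0, -0.137]
ft_force: [2.4, 1.4, -1.1]
opening: 0.005
```

servo_tool:
  rows:
    - [0, 0, 0.55, -0.0014, 0.0002, 0, 0]
    - [0, 0, 1.1, -0.0028, 0.0004, 0, 0]

```text
t: 18.85
eef_pos: [507.9, -28.2, 47.2]
tcp_rot: [-3.141, -0.0, -0.156]
ft_force: [2.7, 2.2, -0.3]
opening: 0.003
```

```bash
python3 hand.py
```

```text
grip c [489.8 -19.4] size [69.9 16.1] dir ang -1.739 polar ang of c -1.704 rad 134.1 area 44.5
bolt [507.6 113.5] t 18.9 R 139.8 handle ang if touching -1.7328 pos [507.7 -28.2  47.2] yaw -8.98 F [ 2.89  0.9  -0.73]
push force (tool +x comp) 2.72
```

servo_tool:
  rows:
    - [0, 0, 0.55, -0.0014, 0.0002, 0, 0]
    - [0, 0, 1.1, -0.0028, 0.0004, 0, 0]

```text
t: 19.15
eef_pos: [505.2, -28.1, 47.3]
tcp_rot: [-3.141, -0.001, -0.176]
ft_force: [5.2, 2.2, -1.3]
opening: 0.006
```

servo_tool:
  rows:
    - [0, 0, 0.55, -0.0014, 0.0002, 0, 0]
    - [0, 0, 1.1, -0.0028, 0.0004, 0, 0]

```text
t: 19.4
eef_pos: [502.8, -28.1, 47.3]
tcp_rot: [-3.141, -0.001, -0.195]
ft_force: [7.1, 2.6, -1.9]
opening: 0.005
```

servo_tool:
  rows:
    - [0, 0, 0.55, -0.0014, 0.0002, 0, 0]
    - [0, 0, 1.1, -0.0028, 0.0004, 0, 0]

```text
t: 19.65
eef_pos: [500.7, -28.0, 47.4]
tcp_rot: [-3.141, -0.003, -0.214]
ft_force: [10.4, 3.1, -3.4]
opening: 0.007
```

```bash
python3 hand.py;python3 -c "
from arc import *
I=cv2.cvtColor(read_camera('side'),cv2.COLOR_RGB2BGR); cv2.imwrite(f'pics/j_side.png',cv2.resize(I[170:260,200:310],None,fx=6.5,fy=6.5,interpolation=cv2.INTER_CUBIC))
"
```

```text
grip c [485.2  -3.1] size [48.9 13.2] dir ang -1.832 polar ang of c -1.76 rad 118.7 area 26.0
bolt [507.6 113.5] t 19.7 R 139.8 handle ang if touching -1.7827 pos [500.7 -28.   47.4] yaw -12.29 F [10.05  3.34 -3.07]
push force (tool +x comp) 9.11
```

View pics/j_side.png

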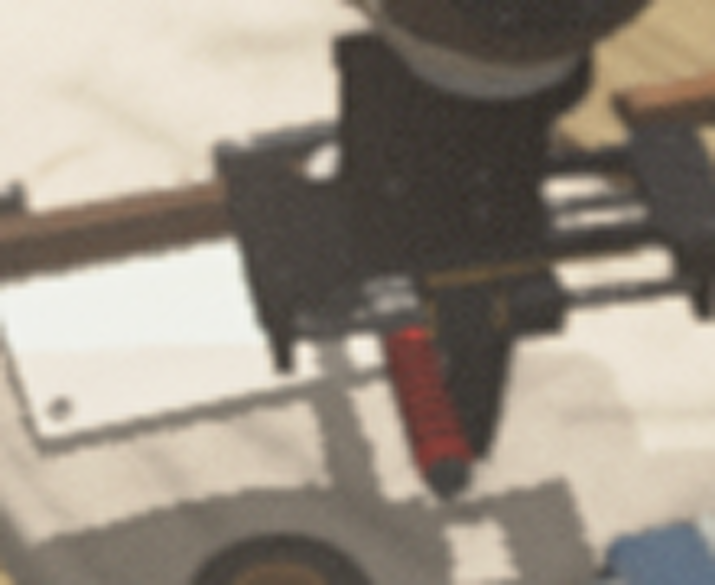

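Force has risen to about 9 N at 0.85 rad, so the bolt is tight. I continue in small steps to feel the break.

servo_tool:
  rows:
    - [0, 0, 0.4, -0.001, 0.0001, 0, 0]
    - [0, 0, 0.8, -0.002, 0.0002, 0, 0]

```text
t: 20.0
eef_pos: [498.9, -27.9, 47.4]
tcp_rot: [-3.141, -0.004, -0.228]
ft_force: [10.0, 0.8, -4.5]
opening: 0.006
```

servo_tool:
  rows:
    - [0, 0, 0.4, -0.001, 0.0001, 0, 0]
    - [0, 0, 0.8, -0.002, 0.0002, 0, 0]

```text
t: 20.25
eef_pos: [496.9, -27.8, 47.4]
tcp_rot: [-3.141, -0.004, -0.242]
ft_force: [9.7, -0.2, -3.3]
opening: 0.007
```

```bash
python3 hand.py
```

```text
grip c [474.9 -33. ] size [38.6 19.1] dir ang -1.775 polar ang of c -1.79 rad 150.1 area 24.5
bolt [507.6 113.5] t 20.3 R 139.8 handle ang if touching -1.8102 pos [496.8 -27.8  47.4] yaw -13.88 F [ 8.98  0.96 -4.33]
push force (tool +x comp) 8.49
```

servo_tool:
  rows:
    - [0, 0, 0.4, -0.001, 0.0001, 0, 0]
    - [0, 0, 0.8, -0.002, 0.0002, 0, 0]
    - [0, 0, 1.2, -0.003, 0.0003, 0, 0]

```text
t: 20.68
eef_pos: [493.9, -27.5, 47.4]
tcp_rot: [-3.141, -0.004, -0.263]
ft_force: [8.7, -1.0, -3.2]
opening: 0.007
```

```bash
python3 hand.py
```

```text
grip c [469.8 -41.7] size [21.1 14.7] dir ang -1.842 polar ang of c -1.81 rad 159.8 area 18.0
bolt [507.6 113.5] t 20.73 R 139.8 handle ang if touching -1.8314 pos [493.8 -27.5  47.4] yaw -15.08 F [ 9.48 -0.58 -3.66]
push force (tool +x comp) 9.3
```

servo_tool:
  rows:
    - [0, 0, 0.4, -0.001, 0.0001, 0, 0]
    - [0, 0, 0.8, -0.002, 0.0002, 0, 0]
    - [0, 0, 1.2, -0.003, 0.0003, 0, 0]

```text
t: 21.1
eef_pos: [490.8, -27.1, 47.4]
tcp_rot: [-3.141, -0.003, -0.284]
ft_force: [8.2, -2.9, -2.6]
opening: 0.007
```

```bash
python3 hand.py;python3 -c "
from arc import *
I=cv2.cvtColor(read_camera('side'),cv2.COLOR_RGB2BGR); cv2.imwrite(f'pics/k_side.png',cv2.resize(I[170:260,200:310],None,fx=6.5,fy=6.5,interpolation=cv2.INTER_CUBIC))
"
```

```text
grip c [466.3 -40.2] size [21.  17.2] dir ang -1.993 polar ang of c -1.833 rad 159.2 area 22.0
bolt [507.6 113.5] t 21.15 R 139.7 handle ang if touching -1.8536 pos [490.7 -27.1  47.4] yaw -16.28 F [ 7.38 -2.52 -3.05]
push force (tool +x comp) 7.79
```

View pics/k_side.png

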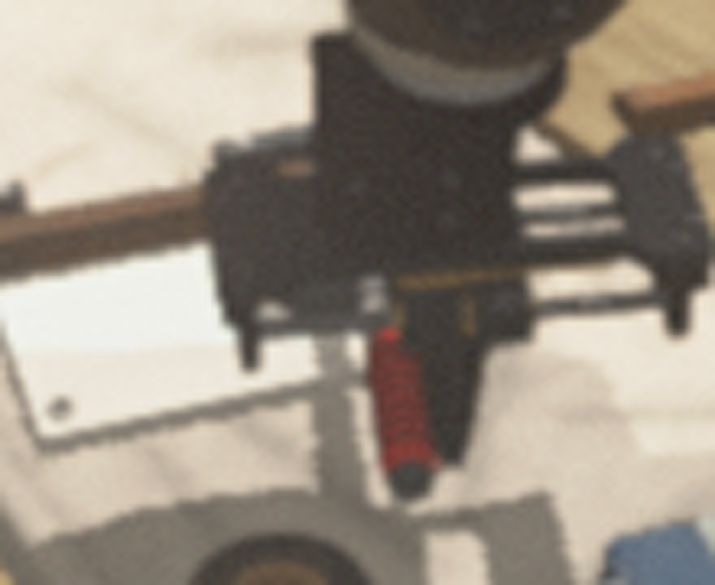

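```bash
sed -i 's/>45)&(I\[...,1\]<110)/>30)\&(I[...,1]<120)\&(I[...,0]>1.5*I[...,1])/; s/o=np.zeros_like(m);/m=cv2.morphologyEx(m,cv2.MORPH_CLOSE,np.ones((5,5),np.uint8)); o=np.zeros_like(m);/' hand.py; python3 hand.py; python3 -c "
from arc import *
a=onz('side',259.1,220.8,70);b=onz('side',263.4,242.3,70); d=b-a; print(a,b,np.arctan2(d[1],d[0]))"
```

```text
grip c [474.  -12.9] size [76.3 18.3] dir ang -1.866 polar ang of c -1.831 rad 130.8 area 108.0
bolt [507.6 113.5] t 21.25 R 139.7 handle ang if touching -1.8529 pos [490.8 -27.1  47.4] yaw -16.25 F [ 8.39 -2.02 -3.28]
push force (tool +x comp) 8.62
[483.78633141  20.74092919  70.        ] [462.38991042 -54.78408475  70.        ] -1.8468647516257066
```

servo_tool:
  rows:
    - [0, 0, 0.4, -0.001, 0.0001, 0, 0]
    - [0, 0, 0.8, -0.002, 0.0002, 0, 0]
    - [0, 0, 1.2, -0.003, 0.0003, 0, 0]

```text
t: 21.62
eef_pos: [487.6, -26.6, 47.4]
tcp_rot: [-3.142, -0.003, -0.305]
ft_force: [5.9, -3.7, -2.5]
opening: 0.003
```

```bash
python3 hand.py
```

```text
grip c [471.  -14.2] size [73.4 18.4] dir ang -1.879 polar ang of c -1.849 rad 132.8 area 111.0
bolt [507.6 113.5] t 21.68 R 139.6 handle ang if touching -1.8767 pos [487.4 -26.6  47.4] yaw -17.48 F [ 6.41 -3.38 -2.85]
push force (tool +x comp) 7.13
```

Force is falling clearly (10 to 7 N), so the handle is breaking over. I take it about 4 mm further and stop.

servo_tool:
  rows:
    - [0, 0, 0.4, -0.001, 0.0001, 0, 0]
    - [0, 0, 0.8, -0.002, 0.0002, 0, 0]
    - [0, 0, 1.2, -0.003, 0.0003, 0, 0]
    - [0, 0, 1.6, -0.004, 0.0003, 0, 0]

```text
t: 22.18
eef_pos: [483.3, -25.7, 47.3]
tcp_rot: [3.141, -0.002, -0.332]
ft_force: [5.0, -4.7, -2.1]
opening: 0.0
```

```bash
python3 hand.py;python3 -c "
from arc import *
I=cv2.cvtColor(read_camera('side'),cv2.COLOR_RGB2BGR); cv2.imwrite(f'pics/l_side.png',cv2.resize(I[170:260,200:310],None,fx=6.5,fy=6.5,interpolation=cv2.INTER_CUBIC))
"
```

```text
grip c [466.5 -12.3] size [72.7 15.1] dir ang -1.922 polar ang of c -1.886 rad 132.3 area 100.0
bolt [507.6 113.5] t 22.23 R 139.4 handle ang if touching -1.9081 pos [483.1 -25.7  47.3] yaw -19.07 F [ 4.73 -5.53 -1.08]
push force (tool +x comp) 6.28
```

View pics/l_side.png

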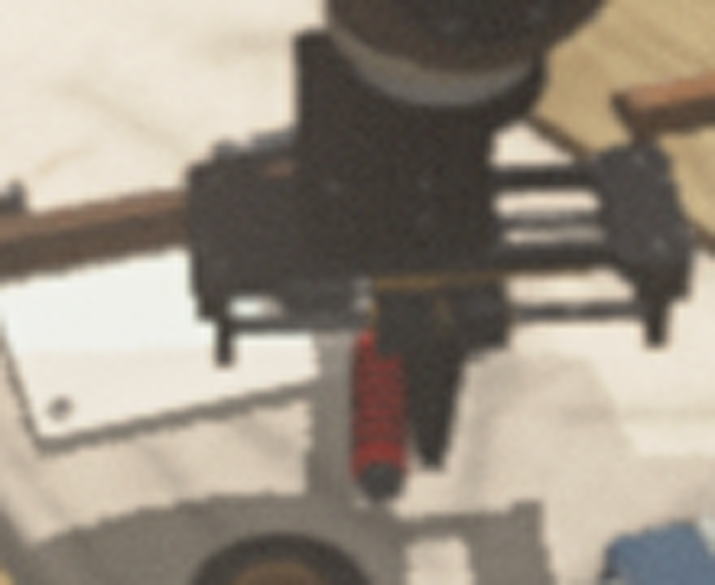

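servo_tool:
  rows:
    - [0, 0, 0.4, -0.001, 0.0001, 0, 0]
    - [0, 0, 0.8, -0.0025, 0.0002, 0, 0]
    - [0, 0, 0.8, -0.0025, 0.0002, 0, 0]

```text
t: 22.65
eef_pos: [480.5, -25.0, 47.3]
tcp_rot: [3.141, -0.001, -0.346]
ft_force: [2.7, -5.5, -1.3]
opening: 0.0
```

```bash
python3 hand.py
```

```text
grip c [463.1 -11. ] size [72.7 17.2] dir ang -1.95 polar ang of c -1.914 rad 132.1 area 105.0
bolt [507.6 113.5] t 22.7 R 139.3 handle ang if touching -1.9272 pos [480.5 -25.   47.3] yaw -19.84 F [ 4.35 -4.72 -0.76]
push force (tool +x comp) 5.69
```

The push has fallen to 5.7 N from a peak of about 10, and the estimated click is 0.2 rad. I back off slowly so that the handle can return.

servo_tool:
  rows:
    - [0, 0, -1, 0.002, 0.0, 0, 0]
    - [0, 0, -2, 0.0045, 0.0, 0, 0]
    - [0, 0, -3, 0.007, 0, 0, 0]
    - [0, 0, -4, 0.0095, 0, 0, 0]
    - [0, 0, -5, 0.012, 0, 0, 0]
    - [0, 0, -6, 0.0145, 0, 0, 0]
    - [0, 0, -7, 0.017, 0, 0, 0]
    - [0, 0, -8, 0.02, 0, 0, 0]
    - [0, 0, -9, 0.023, 0, 0, 0]
    - [0, 0, -10, 0.028, 0, 0, 0]
    - [0, 0, -10, 0.035, 0, 0, 0]
    - [0, 0, -10, 0.042, 0, 0, 0]

```text
t: 24.2
eef_pos: [519.9, -38.9, 47.1]
tcp_rot: [-3.142, 0.001, -0.172]
ft_force: [0.1, -0.2, 0.1]
opening: -0.001
```

servo_tool:
  rows:
    - [0, 0, 0, 0.008, 0, 0, 0]
    - [0, 0, 0, 0.015, 0, 0, 0]
    - [0, 0, 0, 0.015, 0, -0.03, 0]
    - [0, 0, 0, 0.015, 0, -0.08, 0]
    - [0, 0, 0, 0.015, 0, -0.13, 0]
    - [0, 0, 0, 0.03, 0, -0.15, 0]

```text
t: 24.95
eef_pos: [549.7, -43.7, 200.3]
tcp_rot: [-3.142, -0.003, -0.171]
ft_force: [0.2, -0.8, 0.4]
opening: -0.001
```

```bash
python3 hand.py; python3 -c "
from go import *
rel([480,-250,220],0)"
```

```text
grip c [486.6 -19.5] size [73.4 16.6] dir ang -1.765 polar ang of c -1.727 rad 134.6 area 95.5
bolt [507.6 113.5] t 25.0 R 162.3 handle ang if touching -1.436 pos [552.2 -44.3 201.7] yaw -9.82 F [-0.06 -1.48  1.95]
push force (tool +x comp) 0.19
t 25.0 pos [552.2 -44.3 201.7] yaw [180.    -0.39  -9.82] F [-0.06 -1.48  1.95] op 0.005
rel [ 0.04 -0.39 -9.82] [-0.0359  0.215  -0.0185]
```

servo_tool:
  rows:
    - [0, 0, 0, -0.005, 0.03, -0.02, 0]
    - [0, 0, 0, -0.012, 0.075, -0.05, 0]
    - [0, 0, 0, -0.02, 0.12, -0.06, 0]
    - [0, 0, 0, -0.028, 0.17, -0.06, 0]
    - [0, 0, 0, -0.036, 0.21, -0.06, 0]
    - [0, 0, 0, -0.036, 0.24, -0.06, 0]
    - [0, 0, 0, -0.036, 0.24, -0.06, 0]
    - [0, 0, 0, -0.036, 0.24, -0.06, 0]

```text
t: 26.0
eef_pos: [472.7, -273.5, 256.6]
tcp_rot: [-3.141, 0.001, -0.172]
ft_force: [0.7, 0.6, 0.6]
opening: 0.008
```

```bash
python3 hand.py; python3 -c "
from go import *
for n,x0,y0 in(('top',190,170),('side',160,130)):
    I=cv2.cvtColor(read_camera(n),cv2.COLOR_RGB2BGR); cv2.imwrite(f'pics/z_{n}.png',cv2.resize(I[y0:y0+115,x0:x0+155],None,fx=5,fy=5,interpolation=cv2.INTER_CUBIC))"
```

```text
grip c [485.7 -19.2] size [73.3 19.1] dir ang -1.747 polar ang of c -1.734 rad 134.5 area 119.5
bolt [507.6 113.5] t 26.05 R 387.6 handle ang if touching -1.7196 pos [ 472.9 -273.3  256.8] yaw -9.78 F [-0.95  0.65 -0.08]
push force (tool +x comp) -1.04
```

View pics/z_top.png

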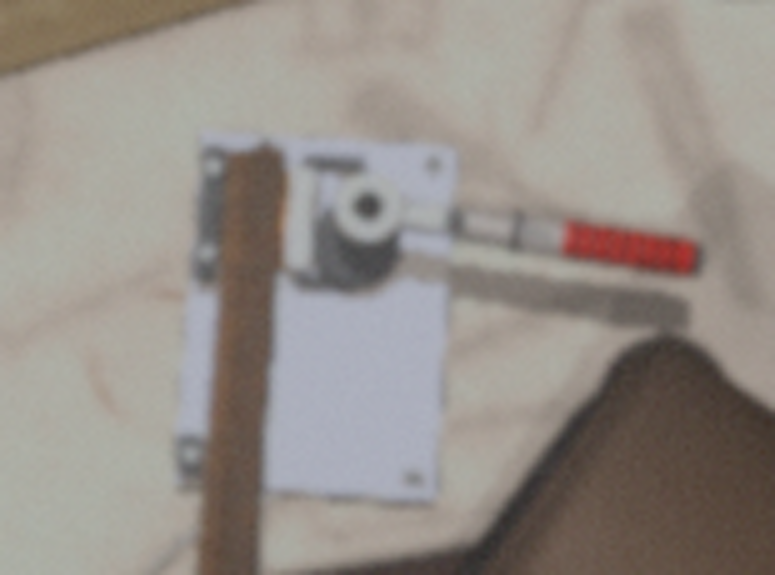

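View pics/z_side.png

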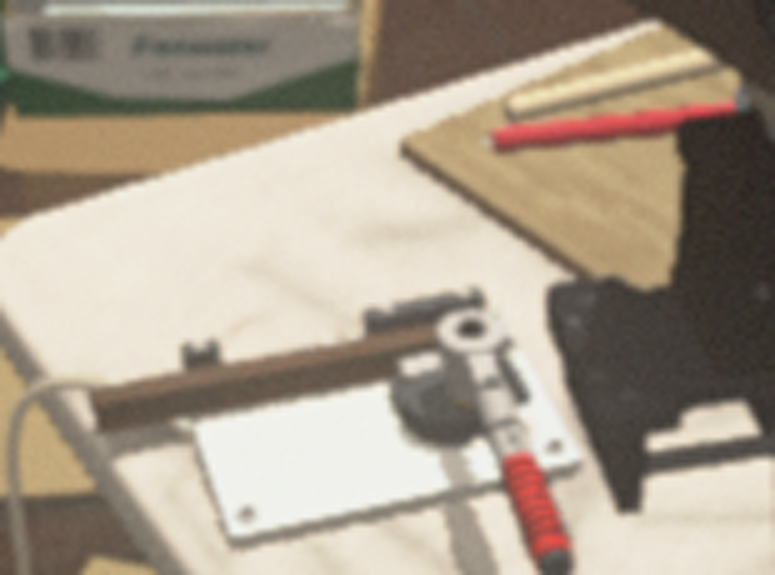

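Run:
```python
from go import *
im=read_camera("top").astype(int); m=((im.sum(2)<330)&(im[...,0]-im[...,2]>15)).astype(np.uint8)*255
o=np.zeros_like(m); o[195:300,225:250]=m[195:300,225:250]
cs,_=cv2.findContours(o,cv2.RETR_EXTERNAL,cv2.CHAIN_APPROX_NONE); c=max(cs,key=cv2.contourArea)
q=np.array([[(onz('top',u,v,30)[:2]-O)@ex,(onz('top',u,v,30)[:2]-O)@ey] for u,v in c[:,0]],np.float32)
print(cv2.minAreaRect(q),q.min(0),q.max(0)); s=state(); print(s["t"],s["ft_force"].round(1))
```

```text
((-24.858070373535156, 38.651611328125), (241.82261657714844, 33.45402908325195), 0.49211958050727844) [-145.70717    20.983118] [96.12855  55.337437]
26.2 [-0.2 -1.4 -0.6]
```

The moulding measures clamp x −25 mm, y 38.7 mm and 0.5° off square. The handle is in line and the arm is clear, so I hand in.

```bash
python3 -c "
from cell import job_done
print(job_done())"
```

```text
the job is handed in; nothing more can be done
None
```

The moulding is clamped and the job is handed in at about 26 s of the 72 s allowed; no verdict is reported.

**What I did**
- **Moulding:** I gripped it at its middle, set it down between the jaw and the stops, and let go. On the way down the force reached 18 N about 2 mm higher than expected. The picture after release showed it flat.
- **Wrench:** I pushed the grip clockwise from the side with closed fingers. The bolt ran at about 2–3 N, and the force rose to about 10 N after roughly 0.85 rad. It then fell to about 5.7 N as the handle clicked over.
- **Stop and return:** I stopped at an estimated click of about 0.2 rad and backed off slowly so the handle could spring back.

**Last checks**
- **Moulding:** it measures clamp x −25 mm, y 38.7 mm and 0.5° off square, with the stops on one side and the jaw's orange lip on the other.
- **Handle:** in the last picture it is in line with its head; the measured directions agree to about 0.013 rad.
- **Arm:** it is well clear, with only sensor noise on the force reading.

**Not checked directly**
- **Click angle:** it comes from finger travel and the force drop, because the gripper hid the wrench neck.
- **Clamping force:** I judged it from the torque rise, with no direct measurement.
- **Camera against robot:** the top view put the held moulding about 3 mm off the robot's own reading across the clamp. I placed it so that it fitted either way.
- **Tape measure and black tape:** nothing came near them, but I did not measure them again at the end.

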